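# Lamp off, then hold the slide flush on the sloped reader

## Task

Get the sample slide ready for a dark reading: first turn the reader's lamp dimmer anticlockwise, fully to its off stop. Then pick up the large slide holder, the one with the rib, tilt it to match the sloped sprung face of the reader, centre its underside on the face and press it gently flush so that the face gives a little. Finish while still gripping it and holding it flush there; leave the other things on the bench where they are.

Things in the scene. Friction and masses are not known exactly. Their poses are not given: they have to be found in the camera images.
- dimmer (a joint): Angle of the black dimmer knob on the small grey lamp box (rad): 0 is the off stop, fully anticlockwise seen from above; grows clockwise up to 2.6. It starts between 0.6 and 1.4 and turns stiffly (0.03 N m), staying where left.
- dimmer_grip (a point): Point on the dimmer knob's vertical axis, where to grip it, 82 mm above the bench. The grip is an upright bar 42 mm long (along x here, which turns with the knob), 14 mm thick (along y), 32 mm high, from 25 mm below this point to 7 mm above; below it a disc of radius 22 mm. The lamp box is fixed, 110 x 90 mm, 45 mm high.
- slide_mid (a point): Centre of the large white slide holder, 21 mm above its flat underside. Plate 76 mm (x) x 52 mm (y) x 6 mm with an upright grip rib on top: 44 mm long (x), 14 mm thick (y), its top 42 mm above the underside. z points up out of the rib. Loose, about 70 g. It starts flat on the fixed steel rack plate (250 x 150 mm, 12 mm high).
- slide_under (a point): Centre of the flat underside of the same slide holder, 21 mm below slide_mid along its z; same axes.
- slide: The same slide holder as a body; its origin and axes are those of slide_under.
- face: The reader's sloped aluminium face, 96 mm (x, up the slope) x 84 mm (y, level), with a dark round window. Origin: centre of its outer surface, about 100 mm above the bench; z points out of it, up and roughly to the robot. Slope set anew each time, 15 to 38 degrees from level, and it does not give. Sprung: pushed along its normal it sinks 1.1 mm per N, without tilting, to a stop at 8 mm.
- blank: Bystander on the rack plate: a smaller loose white holder, 48 x 48 x 6 mm, with a round grip post 18 mm thick and 22 mm high; origin at the centre of its underside. It and the slide holder swap places at random.
- vial_a: Bystander: loose glass vial with black cap, 26 mm across, 55 mm high, beyond the lamp box; origin under its centre.
- vial_b: Bystander: another such vial, on the robot's side of the reader and lamp box.
- tape: Bystander: loose paper-coloured tape roll lying flat, 70 mm across, 18 mm high, on the far side; origin under its centre.
- bottle: Bystander: loose amber bottle, 68 mm across, 140 mm high, behind the reader; origin under its centre.
- driver: Bystander: loose yellow-handled screwdriver lying on the far side beyond the rack plate.
There are look-alikes about, which are no part of the job. Leave any blue look-alike of the part that bears dimmer alone.

How it is judged (in metres and radians):
On the way, in this order (a step that is already met when the one before it is completed fails the run):
1. the dimmer is turned fully anticlockwise to its off stop (value of joint dimmer below 0.06 rad), for 0.2 s.
2. the slide holder is lifted off the rack (height (world z) of slide_under above 0.045 m), for 0.2 s.
At the end, for the whole second after the job is handed in: Dimmer within 0.06 rad of its off stop; slide holder still gripped and at rest, underside within 0.04 rad of parallel to the face, within 3 mm of the face's surface at its centre and 12 mm of centred (each way), pressed on the face with 1.5 to 25 N (value of joint dimmer below 0.06 rad and angle between the z axis of slide and the z axis of face, either way round below 0.04 rad and x of slide_under in the frame of face between -0.012 and 0.012 m and y of slide_under in the frame of face between -0.012 and 0.012 m and z of slide_under in the frame of face between -0.003 and 0.003 m and contact force between slide and face between 1.5 and 25 N and contact force between slide and the fingers above 2 N and linear speed of slide below 0.02 m/s); the arm keeps its last pose, push and grip.
It fails at once if a bystander is moved by more than 30 mm (distance of any of blank, vial_a, vial_b, tape, bottle, driver from where it was at the start of the episode above 0.03 m).
It fails at once if the slide is pressed on the face with more than 40 N (contact force between slide and face above 40 N).
It also fails if it takes over 51 s, if anything falls off the work surface, if the arm or the gripper's body presses on something with over 40 N, if the wrist force passes 120 N, or if a joint passes its speed limit or range.

## Robot

A 6-joint arm with a two-finger parallel gripper is mounted at the origin on the work surface. World frame = base frame: x ahead of the robot, y to its left, z up, the work surface at z = 0. Lengths are in mm, angles in rad, forces in N, time in s.
With the tool pointing down it reaches from about 350 to 725 mm from the base axis. Payload 6 kg.
Tool frame: the origin (TCP) lies at the very end of the fingers, on their centre line; the grasp point (between the pads) lies 19 mm behind it; z points along the fingers, y is the direction in which the jaws open and shut (so a half turn about z gives the same grasp; the last joint's range is limited). The gripper opens to 85 mm and grips with 20 to 120 N. Pads are 22 mm wide; open, the fingers measure 114 mm over their backs; the gripper's body (76 mm by 85 mm) begins 54 mm behind the grasp point. The pads swing forward as they close: fully open they stand 13 mm farther back than shut.
Start: joints at [1.508, 0.04, 0.085, 0, -1.615, -0.334], TCP at [231.854, 553.369, 231.261] pointing down, gripper open.
Joint ranges: [-2.56, 2.56], [-1.29, 2.01], [-1.08, 1.49], [-3.29, 1.98], [-2.81, -0.18], [-2.99, 2.99]. Speed limits (rad/s): [2.57, 2.57, 3.01, 3.14, 3.14, 3.14].

## Interface

Orientations are given as a unit quaternion [x, y, z, w].
In Python, from workcell import read_state, camera, get_calibration, close_job gives the robot as it stands. The module is installed in compiled form; this text tells all that it offers.
- The arm moves only by the shell command python3 -m jog 'ROWS' [FORCE]. ROWS is JSON, a list of rows, each a list of 3 entries, a list of its own where there are three numbers: the turn, a rotation vector about the tool's x, y, z in rad, then the shift along the tool's x, y, z in cm, then the gripper command: -1 is shut, 1 is fully open, values between are in proportion. In form: [[[ax, ay, az], [tx, ty, tz], gripper], ...]. A call has 1 to 12 rows; each row shifts and turns the commanded pose from where the row before left it, along the tool's axes as they then stand; what a row does not reach is not made up. A row lasts 1/10 s, in which the tool goes at most 50 mm and 8.59 degrees, less where a joint would pass 70% of its speed; a pose out of reach is approached as far as the arm can. A call is refused whole if a number of a shift passes 5 or a number of a turn 0.15, either way. A call with a gripper value outside its range is refused whole. The fingers move at their own pace and stop on an object; FORCE is the grip in N (left out, the last holds). Time passes only in rows, so rows that do not move let the fingers close. It gives the time, the measured TCP pose, the force and the opening at its end, in the units of the state.
- read_state(): the state, without advancing time (a new reading comes with each control period).
- camera(name): name is "scene" or "top"; returns (picture, depth): 480x640x3 uint8, red, green, blue; 480x640 float32, mm along the optical axis (not along the pixel's ray), 0 where there is no reading.
- get_calibration(name): a dict with "intrinsics" (3x3 intrinsics, pixels), "position" and "attitude" of the camera in the world. Camera axes: x right, y up, looking along -z (the intrinsics and any distortion apply to the point x, -y, -z); pixel columns grow to the right and rows downward; lengths in mm; the calibration is good to about 2 mm. A picture is of the moment at which its call begins. get_calibration takes no time and is no camera call.
- close_job(): hands the job in, once; it reports no verdict.
The state is a dict: "t": time; "joints": joint angles; "dq": joint speeds; "joint_torque": joint torques, N m; "tcp_pos": TCP position; "tool_rot": TCP orientation; "ft_force": force on the tool from outside, world axes, zero at the start; "moment": the same for the moment, N m; "grip_width": finger opening in mm.
Only numpy, scipy, OpenCV 4.12 (cv2) and the standard library are available. Lean on these libraries where they do the work, as an engineer would, in place of code of your own. Each camera call takes 0.05 s, during which the arm holds its last target. There are 200 camera calls.

## Working session

There is one attempt and no reset: what is moved stays moved. The work goes in short steps, Python scripts to look and compute and a shell command to move; the robot and the scene stay as the last step left them, time stands still between calls to the robot, and variables do not carry over. Pictures are saved under pics/ and viewed, about 8 in all and at most 12, crops included, and the job is handed in when it is done.

```bash
mkdir -p pics; cat > h.py <<'E'
import numpy as np,cv2
from scipy.spatial.transform import Rotation as R
from workcell import read_state,camera,get_calibration
def snap(n,f):
    p,d=camera(n); cv2.imwrite(f'pics/{f}.png',p[:,:,::-1]); np.save(f'pics/{f}.npy',d); return p,d
def cal(n):
    c=get_calibration(n); K=np.array(c['intrinsics']); a=np.array(c['attitude'])
    Rm=a if a.shape==(3,3) else R.from_quat(a).as_matrix()
    return K,np.array(c['position']),Rm
def pts(n,d):
    K,p,Rm=cal(n); v,u=np.mgrid[:480,:640]
    x=(u-K[0,2])/K[0,0]*d; y=(v-K[1,2])/K[1,1]*d
    return np.stack([x,-y,-d],-1)@Rm.T+p
def ray(n,u,v,z):
    K,p,Rm=cal(n); r=Rm@np.array([(u-K[0,2])/K[0,0],-(v-K[1,2])/K[1,1],-1]); return p+r*(z-p[2])/r[2]
E
python3 - <<'E'
from h import *
for n in('scene','top'):
    print(get_calibration(n)); p,d=snap(n,n+'0'); print((d>0).mean())
print(read_state())
E
```

```text
{'intrinsics': array([[477.8132231 ,   0.        , 321.19923006],
       [  0.        , 477.8132231 , 246.05608609],
       [  0.        ,   0.        ,   1.        ]]), 'position': array([789.53471861, 477.55819566, 698.83063401]), 'attitude': array([0.08525801, 0.35433356, 0.9045914 , 0.22111807])}
0.9959342447916667
{'intrinsics': array([[526.98774318,   0.        , 321.65032679],
       [  0.        , 526.98774318, 232.89764487],
       [  0.        ,   0.        ,   1.        ]]), 'position': array([ 364.61200272,  -37.00324986, 1090.7700368 ]), 'attitude': array([-0.06254016,  0.05796953,  0.71056719, -0.69844293])}
0.99587890625
{'t': 0.1, 'joints': array([ 1.50771644e+00,  4.07683463e-02,  8.39227826e-02, -4.28045510e-04,
       -1.61551746e+00, -3.33716616e-01]), 'dq': array([-0.00066277, -0.0004869 ,  0.00316388, -0.00019172, -0.00064383,
        0.00025519]), 'joint_torque': array([-5.35039755e-03, -3.69352198e+01,  3.48279333e+01,  6.95182666e+00,
       -4.62020937e-03, -2.79946946e-06]), 'tcp_pos': array([231.68140913, 553.14106792, 230.37211337]), 'tool_rot': array([ 9.80385069e-01, -1.97089974e-01, -1.06183390e-04,  8.05032190e-04]), 'ft_force': array([-0.36510464,  0.11307244,  0.1444984 ]), 'moment': array([-0.04150547,  0.0578618 , -0.0023576 ]), 'grip_width': 85.7459701498926}
```

View pics/top0.png

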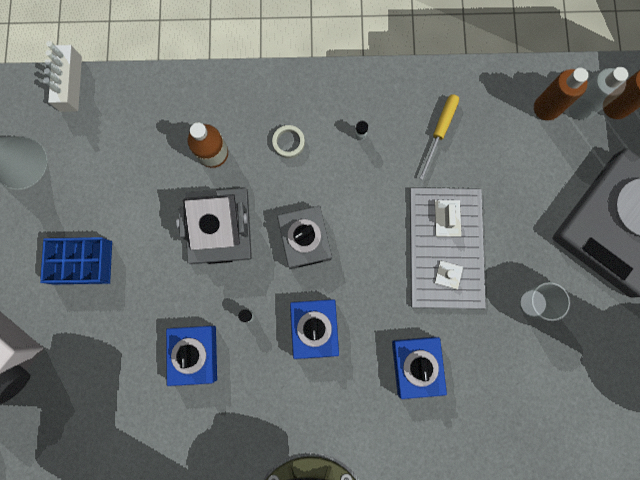

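View pics/scene0.png

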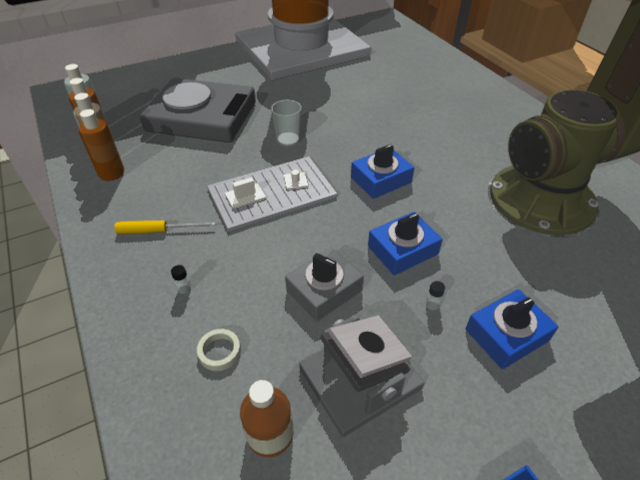

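The top view shows the look-alikes for the dimmer. The grey lamp box with its black knob is at (303,235), and the blue boxes are at (188,356), (314,328) and (421,368). For the slide, the holder with the rib is at (448,217) and the blank with the post is at (449,275). I choose the grey one at (303,235) and the ribbed one at (448,217), and check both in a crop.

```bash
python3 - <<'E'
from h import *
p=cv2.imread('pics/top0.png'); d=np.load('pics/top0.npy'); P=pts('top',d)
a=cv2.resize(p[175:280,165:345],None,fx=4.4,fy=4.4,interpolation=cv2.INTER_CUBIC)[:, :790]
b=cv2.resize(p[180:315,400:495],None,fx=1,fy=1)
b=cv2.resize(p[185:300,405:490],None,fx=3.4,fy=4.0)
a=cv2.resize(p[175:280,165:345],(500,292)); b=cv2.resize(p[185:300,405:490],(290,392))
c=np.zeros((400,800,3),np.uint8); c[:292,:500]=a; c[:392,505:795]=b; cv2.imwrite('pics/crop.png',c)
for n in('top','scene'):
    D=np.load(f'pics/{n}0.npy'); Q=pts(n,D)
    Z=Q[...,2]
    def info(nm,m):
        q=Q[m]; r=cv2.minAreaRect(q[:,:2].astype(np.float32)); print(n,nm,len(q),np.round(np.median(q,0),1),[np.round(x,1) for x in r])
    # reference: use top-derived rough boxes
    def box(x,y,rx,ry): return (abs(Q[...,0]-x)<rx)&(abs(Q[...,1]-y)<ry)
    for nm,(u,v,z) in dict(knob=(303,235,82),slide=(448,217,50),blank=(449,275,30),face=(210,222,100)).items():
        g=ray('top',u,v,z)[:2]
        if n=='top': print(nm,g)
        if nm=='knob':
            info('bar',box(*g,40,40)&(Z>75)&(Z<100)); info('disc',box(*g,40,40)&(Z>50)&(Z<64)); info('boxtop',box(*g,80,80)&(Z>41)&(Z<48))
        if nm=='slide':
            info('rib',box(*g,50,50)&(Z>46)&(Z<62)); info('plate',box(*g,55,50)&(Z>15.5)&(Z<26))
        if nm=='face':
            m=box(*g,60,60)&(Z>65); info('face',m)
            q=Q[m]; 
            for _ in range(6):
                c0=q.mean(0); w=np.linalg.svd(q-c0,full_matrices=False)[2][2]; w*=np.sign(w[2]); q=Q[m][abs((Q[m]-c0)@w)<3]
            print('normal',w,np.degrees(np.arccos(w[2])),np.degrees(np.arctan2(w[1],w[0])),c0)
            ux=np.array([0,0,1.])-w*w[2]; ux/=np.linalg.norm(ux); uy=np.cross(w,ux)
            s=np.c_[(q-c0)@ux,(q-c0)@uy]; r=cv2.minAreaRect(s.astype(np.float32)); print(r, c0+ux*r[0][0]+uy*r[0][1], 'ux',ux)
E
```

```text
knob [534.9914847    4.37044169]
top bar 170 [539.8   4.   88. ] [array([540.7,   4.5]), array([14.9, 41.4]), np.float64(31.3)]
top disc 445 [534.8   3.4  53.1] [array([540.4,   4.7]), array([62.2, 65.2]), np.float64(89.0)]
top boxtop 1450 [534.2   3.   44.2] [array([540.7,   4.2]), array([110.3,  89.8]), np.float64(11.9)]
slide [ 571.88594211 -286.29615522]
top rib 162 [ 575.9 -292.6   52.9] [array([ 576.9, -293.5]), array([15.7, 42.5]), np.float64(89.8)]
top plate 589 [ 572.5 -286.3   17.8] [array([ 567.4, -287.8]), array([93.8, 99.3]), np.float64(89.0)]
blank [ 456.96097776 -286.29438885]
face [560.41986998 181.75850388]
top face 2882 [564.2 178.9  94.9] [array([565.3, 182.1]), array([102.6, 121.5]), np.float64(3.7)]
normal [-0.35623182 -0.025796    0.93404146] 20.92616559894963 -175.8582396527916 [559.24030027 184.48369078  98.26095889]
((-0.44393157958984375, -0.0167694091796875), (84.83497619628906, 96.15045166015625), 89.77313995361328) [558.82794383 184.43701727  98.10240224] ux [0.93160213 0.0674606  0.35716459]
scene bar 249 [541.9   9.   86.9] [array([540.3,   6.1]), array([15.3, 41. ]), np.float64(33.6)]
scene disc 443 [550.3  16.6  52.6] [array([542.7,  10.3]), array([55.1, 64.6]), np.float64(67.0)]
scene boxtop 1503 [556.   19.9  44. ] [array([540.7,   5.9]), array([110.3,  90.1]), np.float64(11.8)]
scene rib 136 [ 578.7 -288.5   52.2] [array([ 577.5, -292.2]), array([19.2, 43.1]), np.float64(84.7)]
scene plate 399 [ 581.6 -284.    17.6] [array([ 577.2, -291.2]), array([55.2, 76.1]), np.float64(89.0)]
scene face 4418 [572.9 195.8  95.7] [array([564.6, 182.9]), array([102.3, 120.9]), np.float64(3.8)]
normal [-0.35415689 -0.01661244  0.93503846] 20.76564032913538 -177.31439505350536 [561.78007222 187.89734584  99.51292242]
((-3.5907058715820312, -2.590362548828125), (98.08759307861328, 84.9508056640625), 1.078779697418213) [558.54768438 185.15251348  98.23985096] ux [0.93401149 0.04381168 0.35454629]
```

View pics/crop.png

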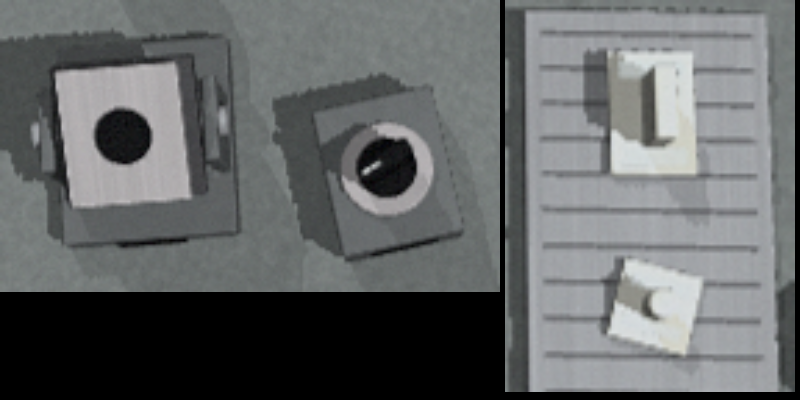

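The crop confirms it: the grey box's black bar knob with its white pointer at crop (387,167), and the ribbed plate at crop (652,110). The depth measurements agree between the two views. I'll move toward the knob.

```bash
python3 -m jog '[[[0,0,0],[3.8,3.0,0],1],[[0,0,0],[3.8,3.0,0],1],[[0,0,0],[3.8,3.0,0],1],[[0,0,0],[3.8,3.0,0],1],[[0,0,0],[3.8,3.0,0],1],[[0,0,0],[3.8,3.0,0],1],[[0,0,0],[3.8,3.0,0],1],[[0,0,0],[3.8,3.0,0],1],[[0,0,0],[3.8,3.0,0.5],1],[[0,0,0],[3.8,3.0,0.5],1],[[0,0,0],[3.8,3.0,0.5],1],[[0,0,0],[3.8,3.0,0.5],1]]' 40
cat > to.py <<'E'
# python3 to.py x y z [jaw angle deg]: remaining shift in tool axes (cm) and turn about tool z
import sys; from h import *
s=read_state(); T=R.from_quat(s['tool_rot']).as_matrix(); g=[float(v) for v in sys.argv[1:]]
print('tool',np.round(s['tcp_pos'],1),'shift cm',np.round(T.T@(np.array(g[:3])-s['tcp_pos'])/10,2),'jaw',np.round(np.degrees(np.arctan2(T[1,1],T[0,1]))%180,1),'z',np.round(T[:,2],4),'t',s['t'],'F',np.round(s['ft_force'],1),'M',np.round(s['moment'],2),'w',round(s['grip_width'],1))
E
python3 to.py 540.5 5.2 63
```

```text
t: 1.3
tcp_pos: [513.7, 43.1, 210.9]
tool_rot: [0.98, -0.197, -0.0, -0.0]
ft_force: [0.7, 1.2, 0.1]
grip_width: 85.4
tool [513.7  43.1 210.9] shift cm [ 3.94  2.47 14.79] jaw 67.3 z [-1.e-04  2.e-04 -1.e+00] t 1.3 F [0.7 1.2 0.1] M [ 0.11 -0.08 -0.01] w 85.4
```

```bash
python3 -m jog '[[[0,0,0],[1.97,1.24,0.5],0.1],[[0,0,0],[1.97,1.23,0.5],0.1],[[0,0,0.122],[0,0,1.8],0.1],[[0,0,0.122],[0,0,1.8],0.1],[[0,0,0.121],[0,0,1.8],0.1],[[0,0,0.121],[0,0,1.8],0.1],[[0,0,0.121],[0,0,1.8],0.1],[[0,0,0],[0,0,0.5],0.1],[[0,0,0],[0,0,0],0.1]]'
python3 to.py 540.5 5.2 64; python3 - <<'E'
from h import *
p,d=snap('scene','s1'); cv2.imwrite('pics/s1c.png',cv2.resize(p[180:330,240:420,::-1],None,fx=3,fy=3))
E
```

```text
t: 2.2
tcp_pos: [539.6, 6.9, 105.5]
tool_rot: [0.877, -0.48, -0.001, 0.001]
ft_force: [-0.1, 0.1, 0.9]
grip_width: 46.6
tool [539.6   6.9 105.5] shift cm [0.2  0.   4.15] jaw 32.7 z [-1.9e-03 -8.0e-04 -1.0e+00] t 2.2 F [-0.1  0.1  0.9] M [-0.01 -0.03  0.  ] w 46.6
```

View pics/s1c.png

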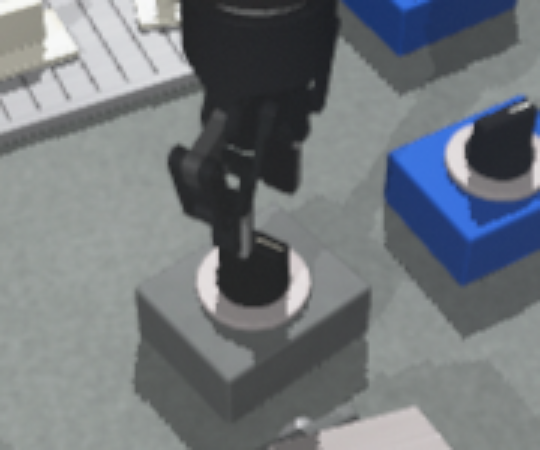

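The crop shows the open fingers over the grey knob, with the near finger at crop (240,230). I'll go down and grip.

```bash
python3 -m jog '[[[0,0,0],[0.2,0,1.4],0.1],[[0,0,0],[0,0,1.4],0.1],[[0,0,0],[0,0,1.3],0.1],[[0,0,0],[0,0,0],-1],[[0,0,0],[0,0,0],-1],[[0,0,0],[0,0,0],-1],[[0,0,0],[0,0,0],-1],[[0,0,0],[0,0,0],-1]]' 60
python3 to.py 540.5 5.2 64
```

```text
t: 3.05
tcp_pos: [540.5, 4.8, 65.5]
tool_rot: [0.877, -0.481, -0.0, 0.001]
ft_force: [-4.4, -3.0, 0.4]
grip_width: 12.8
tool [540.5   4.8  65.5] shift cm [-0.03 -0.02  0.15] jaw 32.5 z [-0.0015 -0.001  -1.    ] t 3.05 F [-4.4 -3.   0.4] M [-0.82  1.49  0.06] w 12.8
```

```bash
python3 -m jog '[[[0,0,-0.1],[0,0,0],-1],[[0,0,-0.1],[0,0,0],-1],[[0,0,-0.1],[0,0,0],-1],[[0,0,-0.1],[0,0,0],-1],[[0,0,-0.1],[0,0,0],-1],[[0,0,-0.1],[0,0,0],-1]]'
python3 to.py 540.5 5.2 64
python3 -m jog '[[[0,0,-0.08],[0,0,0],-1],[[0,0,-0.08],[0,0,0],-1]]'
python3 to.py 540.5 5.2 64
python3 -m jog '[[[0,0,-0.08],[0,0,0],-1],[[0,0,-0.08],[0,0,0],-1]]'
python3 to.py 540.5 5.2 64
```

```text
t: 3.65
tcp_pos: [540.2, 4.6, 65.5]
tool_rot: [0.98, -0.199, -0.001, 0.001]
ft_force: [-5.8, -3.7, 1.4]
grip_width: 13.1
tool [540.2   4.6  65.5] shift cm [ 0.   -0.07  0.15] jaw 67.1 z [-0.0022 -0.0013 -1.    ] t 3.65 F [-5.8 -3.7  1.4] M [-0.99  1.9  -0.08] w 13.1
t: 3.85
tcp_pos: [540.2, 4.5, 65.5]
tool_rot: [0.993, -0.12, -0.001, 0.001]
ft_force: [-5.6, -3.9, 1.8]
grip_width: 12.9
tool [540.2   4.5  65.5] shift cm [ 0.02 -0.07  0.15] jaw 76.2 z [-0.0023 -0.0015 -1.    ] t 3.85 F [-5.6 -3.9  1.8] M [-1.13  1.94 -0.05] w 12.9
t: 4.05
tcp_pos: [540.1, 4.5, 65.5]
tool_rot: [0.999, -0.04, -0.001, 0.001]
ft_force: [-5.9, -4.1, 1.5]
grip_width: 12.9
tool [540.1   4.5  65.5] shift cm [ 0.03 -0.08  0.15] jaw 85.4 z [-0.0024 -0.0016 -1.    ] t 4.05 F [-5.9 -4.1  1.5] M [-1.23  1.96 -0.05] w 12.9
```

```bash
for i in 1; do python3 -m jog '[[[0,0,-0.05],[0,0,0],-1],[[0,0,-0.05],[0,0,0],-1]]' >/dev/null
python3 to.py 540.5 5.2 64; done
python3 -m jog '[[[0,0,-0.05],[0,0,0],-1],[[0,0,-0.05],[0,0,0],-1]]' >/dev/null
python3 to.py 540.5 5.2 64
python3 -m jog '[[[0,0,-0.05],[0,0,0],-1],[[0,0,-0.05],[0,0,0],-1]]' >/dev/null
python3 to.py 540.5 5.2 64
```

```text
tool [540.1   4.4  65.5] shift cm [ 0.04 -0.08  0.15] jaw 91.0 z [-0.0024 -0.0017 -1.    ] t 4.25 F [-5.9 -4.1  1.6] M [-1.24  1.99 -0.06] w 12.5
tool [540.1   4.3  65.5] shift cm [ 0.05 -0.08  0.15] jaw 96.7 z [-0.0025 -0.0018 -1.    ] t 4.45 F [-5.7 -3.7  1.2] M [-1.31  1.98 -0.01] w 12.8
tool [540.1   4.2  65.5] shift cm [ 0.06 -0.08  0.15] jaw 102.5 z [-0.0026 -0.0019 -1.    ] t 4.65 F [-6.  -5.1  2.1] M [-1.33  2.05 -0.48] w 12.8
```

```bash
python3 -m jog '[[[0,0,-0.05],[0,0,0],-1],[[0,0,0],[0,0,0],-1],[[0,0,0],[0,0,0],-1]]' >/dev/null
python3 to.py 540.5 5.2 64
```

```text
tool [540.1   4.2  65.5] shift cm [ 0.07 -0.08  0.15] jaw 105.0 z [-0.0025 -0.0012 -1.    ] t 4.95 F [-5.9 -4.   1.7] M [-1.17  2.07 -1.66] w 12.7
```

```bash
python3 -m jog '[[[0,0,0],[0,0,0],0.1],[[0,0,0],[0,0,0],0.1],[[0,0,0],[0,0,0],0.1],[[0,0,0],[0,0,-2],0.1],[[0,0,0],[0,0,-3],0.1],[[0,0,0],[0,0,-3.5],0.1],[[0,0,0.13],[0,0,-1],0.1],[[0,0,0.13],[0,0,0],0.1],[[0,0,0],[0,0,0],0.1]]' >/dev/null
python3 to.py 577 -292.5 120; python3 - <<'E'
from h import *
p,d=snap('scene','s2'); Q=pts('scene',d); m=(abs(Q[...,0]-540)<40)&(abs(Q[...,1]-5)<40)&(Q[...,2]>75)&(Q[...,2]<95)
print(m.sum(),cv2.minAreaRect(Q[m][:,:2].astype(np.float32)))
E
```

```text
tool [541.6   5.9 161. ] shift cm [ 3.37 29.86  4.09] jaw 90.3 z [ 1.5e-03  7.0e-04 -1.0e+00] t 5.85 F [ 0.2 -0.7 -0.5] M [0.02 0.   0.  ] w 46.9
242 ((540.448486328125, 6.094550609588623), (42.10561752319336, 14.936695098876953), 11.518539428710938)
```

The knob bar now lies at 11.5°, parallel to the box's 11.8° axis, and the stop torque was felt. On to the slide.

```bash
python3 -m jog '[[[0,0,0.016],[0.48,4.25,0],0.2],[[0,0,0],[0.48,4.25,0.5],0.2],[[0,0,0],[0.48,4.25,0.5],0.2],[[0,0,0],[0.48,4.25,0.6],0.2],[[0,0,0],[0.48,4.25,0.6],0.2],[[0,0,0],[0.48,4.25,0.7],0.2],[[0,0,0],[0.48,4.25,1.2],0.2],[[0,0,0],[0,0,0],0.2],[[0,0,0],[0,0,0],0.2]]' >/dev/null
python3 to.py 577 -292.5 22; python3 - <<'E'
from h import *
p,d=snap('scene','s3'); cv2.imwrite('pics/s3c.png',cv2.resize(p[90:240,190:350,::-1],None,fx=3,fy=3))
E
```

```text
tool [ 571.9 -293.1  117.7] shift cm [ 0.54 -0.07  9.57] jaw 89.5 z [-2.5e-03  5.0e-04 -1.0e+00] t 6.8 F [ 0.3  0.1 -0.4] M [-0.    0.01  0.04] w 51.3
```

View pics/s3c.png

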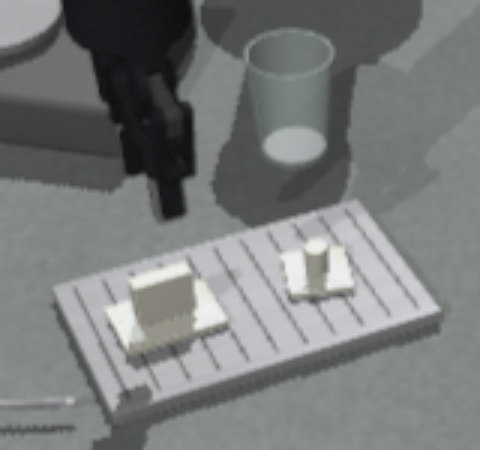

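```bash
python3 -m jog '[[[0,0,0],[0.5,-0.07,2.2],0.1],[[0,0,0],[0,0,3],0],[[0,0,0],[0,0,2.8],0],[[0,0,0],[0,0,1.3],0],[[0,0,0],[0,0,0],0],[[0,0,0],[0,0,0],0]]' >/dev/null
python3 to.py 577 -292.5 23
```

```text
tool [ 578.4 -291.5   28.1] shift cm [-0.14  0.1   0.51] jaw 89.5 z [ 0.0017 -0.0013 -1.    ] t 7.45 F [0.1 0.2 1.8] M [-0.01 -0.03 -0.  ] w 42.5
```

```bash
python3 -m jog '[[[0,0,0],[-0.1,0.07,0.4],0],[[0,0,0],[0,0,0],-1],[[0,0,0],[0,0,0],-1],[[0,0,0],[0,0,0],-1],[[0,0,0],[0,0,0],-1],[[0,0,0],[0,0,0],-1],[[0,0,0],[0,0,0],-1]]' 60 >/dev/null
python3 to.py 577 -292.5 23
python3 -m jog '[[[0,0,0],[0,0,-1],-1],[[0,0,0],[0,0,-3],-1],[[0,0,0],[0,0,-4],-1],[[0,0,0],[0,0,-4],-1],[[0,0,0],[0,0,-4],-1],[[0,0,0],[0,0,0],-1],[[0,0,0],[0,0,0],-1]]' >/dev/null
python3 to.py 577 -292.5 23
```

```text
tool [ 577.  -292.6   23.3] shift cm [ 0.   -0.01  0.03] jaw 89.4 z [ 1.1e-03 -8.0e-04 -1.0e+00] t 8.15 F [-0.6  0.4  5.3] M [0.26 0.16 0.01] w 13.3
tool [ 576.8 -292.2  183.4] shift cm [-1.000e-02  3.000e-02  1.604e+01] jaw 89.4 z [ 1.8e-03  2.0e-04 -1.0e+00] t 8.85 F [-0.   0.6 -0.8] M [ 0.04  0.05 -0.03] w 13.1
```

```bash
python3 -m jog '[[[0,0,0],[-0.4,-3,0],-1],[[0,0,0],[-0.4,-4.5,0],-1],[[0,0,0],[-0.4,-4.5,0],-1],[[0,0,0],[-0.4,-4.5,0],-1],[[0,0,0],[-0.4,-4.5,0],-1],[[0,0,0],[-0.4,-4.5,0],-1],[[0,0,0],[-0.4,-4.5,0],-1],[[0,0,0],[-0.4,-4.5,0],-1],[[0,0,0],[-0.4,-4.5,0],-1],[[0,0,0],[-0.4,-4.5,0],-1],[[0,0,0],[-0.4,-4,0],-1],[[0,0,-0.073],[0,0,0],-1]]' >/dev/null
python3 -m jog '[[[0,0.12,0],[0,0,0],-1],[[0,0.12,0],[0,0,0],-1],[[0,0.123,0],[0,0,0],-1],[[0,0,0],[0,0,0],-1],[[0,0,0],[0,0,0],-1]]' >/dev/null
cat > al.py <<'E'
import sys; from h import *
n=np.array([float(v) for v in sys.argv[1:4]]); n/=np.linalg.norm(n)
F=np.array([float(v) for v in sys.argv[4:7]]); off=float(sys.argv[7])
s=read_state(); T=R.from_quat(s['tool_rot']).as_matrix(); z=-n; x=np.array([0,0,1.])-n*n[2]; x/=np.linalg.norm(x); y=np.cross(z,x)
G=np.c_[x,y,z]; rv=R.from_matrix(T.T@G).as_rotvec(); g=F+n*off
print('t',s['t'],'tcp',np.round(s['tcp_pos'],1),'turn',np.round(rv,4),'shift(now axes) cm',np.round(T.T@(g-s['tcp_pos'])/10,2),'F along n',round(s['ft_force']@n,2),'F',np.round(s['ft_force'],1),'M',np.round(s['moment'],2),'w',round(s['grip_width'],1))
E
python3 al.py -.3552 -.0222 .9345 558.7 184.8 98.2 71.3
python3 - <<'E'
from h import *
p,d=snap('scene','s4'); cv2.imwrite('pics/s4c.png',cv2.resize(p[170:400,260:470,::-1],None,fx=2.5,fy=2.5))
E
```

```text
t 10.55 tcp [536.  182.6 180.6] turn [0.0008 0.0037 0.0023] shift(now axes) cm [-0.79 -0.08  1.38] F along n 0.65 F [-0.5  0.5  0.5] M [-0.06  0.93 -0.02] w 13.4
```

View pics/s4c.png

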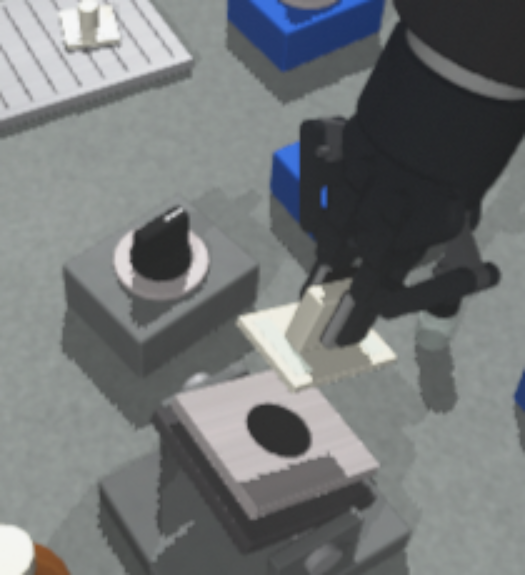

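The crop shows the slide gripped, tilted above the face, with the plate at crop (320,335) and the window at (280,430). Next I'll measure the plate plane against the face plane.

```bash
cat > cmp.py <<'E'
import sys; from h import *
def fit(q):
    c=np.median(q,0)
    for t in (6,3,1.5,1.5,1.5):
        k=q[abs((q-c)@w)<t] if t<6 else q
        c=k.mean(0); w=np.linalg.svd(k-c,full_matrices=False)[2][2]; w=w*np.sign(w[2])
    return c,w,k
f=sys.argv[1]; p=cv2.imread(f'pics/{f}.png'); Q=pts('scene',np.load(f'pics/{f}.npy'))
s=read_state(); T=R.from_quat(s['tool_rot']).as_matrix(); L=(Q-s['tcp_pos'])@T
b,r=p[...,0].astype(int),p[...,2].astype(int); lum=p.mean(2)
m=(abs(L[...,0])<50)&(abs(L[...,1])<36)&(L[...,2]>0)&(L[...,2]<16)&(r-b>8)&(lum>110)
c,w,k=fit(Q[m]); print('plate n',len(k),w,'tool -z',-T[:,2],'plane at tcp axis, tool z',((c-s['tcp_pos'])@w)/(T[:,2]@w), 'angle in tool',np.round(T.T@w,4))
l=(Q[m]-s['tcp_pos'])@T; e=cv2.minAreaRect(l[:,:2].astype(np.float32)); print('plate rect in tool xy',e)
E
python3 cmp.py s4
```

```text
plate n 600 [-0.35081154 -0.02172684  0.936194  ] tool -z [-0.35341936 -0.02252647  0.93519373] plane at tcp axis, tool z 7.400361282877584 angle in tool [ 2.8e-03 -6.0e-04 -1.0e+00]
plate rect in tool xy ((-1.6779289245605469, -0.14318084716796875), (78.30155181884766, 53.17184829711914), 0.3080874979496002)
```

```bash
python3 -m jog '[[[0,0.0037,0.002],[-0.35,-0.04,0.7],-1],[[0,0,0],[-0.35,-0.04,0.7],-1],[[0,0,0],[0,0,2],-1],[[0,0,0],[0,0,2],-1],[[0,0,0],[0,0,1],-1],[[0,0,0],[0,0,0],-1],[[0,0,0],[0,0,0],-1],[[0,0,0],[0,0,0],-1]]' >/dev/null
python3 al.py -.3552 -.0222 .9345 558.7 184.8 98.2 11.3
python3 - <<'E'
from h import *
p,d=snap('scene','s5'); cv2.imwrite('pics/s5c.png',cv2.resize(p[260:400,290:450,::-1],None,fx=3.5,fy=3.5))
E
python3 cmp.py s5
```

```text
t 11.4 tcp [553.9 185.2 121.4] turn [-0.001  -0.0043 -0.0015] shift(now axes) cm [-0.39  0.07  1.2 ] F along n 0.61 F [-0.4 -0.   0.5] M [-0.02  1.06  0.  ] w 13.6
plate n 554 [-0.35355143 -0.02146604  0.93516875] tool -z [-0.35914964 -0.02362089  0.93298102] plane at tcp axis, tool z 6.0566587611826215 angle in tool [ 0.0061 -0.0018 -1.    ]
plate rect in tool xy ((1.0199737548828125, -0.5132465362548828), (52.783260345458984, 76.95246124267578), 89.5866928100586)
```

View pics/s5c.png

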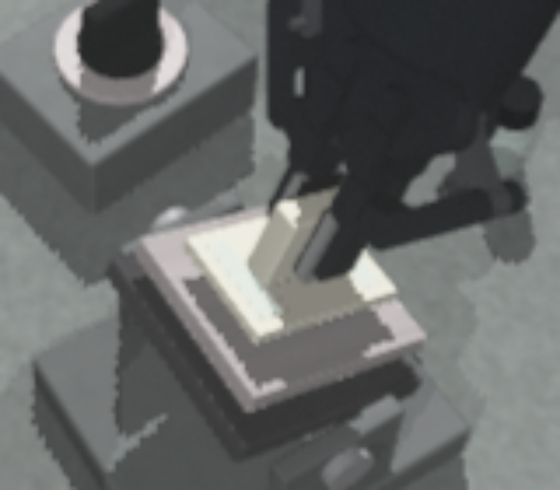

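```bash
python3 -m jog '[[[0,-0.002,0],[-0.3,0.05,0.4],-1],[[0,0,0],[0,0,0.3],-1],[[0,0,0],[0,0,0.3],-1],[[0,0,0],[0,0,0],-1],[[0,0,0],[0,0,0],-1]]' >/dev/null
python3 al.py -.3552 -.0222 .9345 558.7 184.8 98.2 11.3
python3 -m jog '[[[0,0,0],[0,0,0.1],-1],[[0,0,0],[0,0,0.1],-1],[[0,0,0],[0,0,0],-1],[[0,0,0],[0,0,0],-1]]' >/dev/null
python3 al.py -.3552 -.0222 .9345 558.7 184.8 98.2 11.3
python3 -m jog '[[[0,0,0],[0,0,0.1],-1],[[0,0,0],[0,0,0.1],-1],[[0,0,0],[0,0,0],-1],[[0,0,0],[0,0,0],-1]]' >/dev/null
python3 al.py -.3552 -.0222 .9345 558.7 184.8 98.2 11.3
```

```text
t 11.95 tcp [554.3 184.4 109.6] turn [-0.     -0.0007 -0.0013] shift(now axes) cm [ 0.01 -0.02  0.09] F along n -0.39 F [-0.6 -0.1 -0.7] M [-0.07  1.08  0.02] w 12.8
t 12.35 tcp [555.1 184.5 108. ] turn [-0.0003 -0.0011 -0.0012] shift(now axes) cm [-0.01 -0.   -0.09] F along n 0.66 F [-0.9  0.   0.4] M [-0.15  1.13 -0.05] w 12.8
t 12.75 tcp [555.8 184.6 106.2] turn [-0.0003 -0.0012 -0.0012] shift(now axes) cm [-0.01 -0.   -0.28] F along n 2.17 F [-1.3 -0.6  1.8] M [-0.08  1.17  0.03] w 13.1
```

```bash
python3 -m jog '[[[0,0,0],[0,0,0.1],-1],[[0,0,0],[0,0,0.1],-1],[[0,0,0],[0,0,0],-1],[[0,0,0],[0,0,0],-1],[[0,0,0],[0,0,0],-1]]' >/dev/null
for i in 1 2 3 4; do python3 al.py -.3552 -.0222 .9345 558.7 184.8 98.2 11.3; python3 -m jog '[[[0,0,0],[0,0,0],-1]]' >/dev/null; done
python3 - <<'E'
from h import *
p,d=snap('scene','s6'); cv2.imwrite('pics/s6c.png',cv2.resize(p[260:400,290:450,::-1],None,fx=3.5,fy=3.5))
Q=pts('scene',d); m=(abs(Q[...,0]-540)<40)&(abs(Q[...,1]-5)<40)&(Q[...,2]>75)&(Q[...,2]<95)
print(cv2.minAreaRect(Q[m][:,:2].astype(np.float32)))
# uncovered face rim: plane
n=np.array([-.3552,-.0222,.9345]); F=np.array([558.7,184.8,98.2]); x=np.array([0,0,1])-n*n[2]; x/=np.linalg.norm(x); y=np.cross(n,x)
L=(Q-F)@np.c_[x,y,n]; b=p.astype(int)
f=(abs(L[...,0])<48)&(abs(L[...,1])<42)&(L[...,2]<-1)&(L[...,2]>-9)&(b.mean(2)>60)
k=L[f]; A=np.c_[k[:,:2],np.ones(len(k))]; s=np.linalg.lstsq(A,k[:,2],rcond=None)[0]
print('face rim sink',np.median(k[:,2]),len(k),'slopes',s, cv2.minAreaRect(k[:,:2].astype(np.float32)))
g=(abs(L[...,0])<60)&(abs(L[...,1])<50)&(L[...,2]<6)&(L[...,2]>-1)&(b[...,0]-b[...,2]>8)
k=L[g]; print('plate',len(k),np.median(k[:,2]),cv2.minAreaRect(k[:,:2].astype(np.float32)))
E
python3 cmp.py s6
```

```text
t 13.25 tcp [556.5 184.6 104.3] turn [-0.0003 -0.0012 -0.0012] shift(now axes) cm [-0.01 -0.01 -0.49] F along n 4.37 F [-2.4 -0.1  3.7] M [-0.18  1.19 -0.03] w 13.0
t 13.35 tcp [556.5 184.6 104.3] turn [-0.0003 -0.0012 -0.0013] shift(now axes) cm [-0.01 -0.   -0.49] F along n 3.92 F [-1.4 -0.9  3.6] M [-0.2   1.1  -0.03] w 13.3
t 13.45 tcp [556.5 184.6 104.2] turn [-0.0003 -0.0012 -0.0012] shift(now axes) cm [-0.01 -0.   -0.49] F along n 4.79 F [-1.7 -0.8  4.5] M [-0.16  1.03 -0.04] w 13.2
t 13.55 tcp [556.5 184.6 104.2] turn [-0.0003 -0.0011 -0.0012] shift(now axes) cm [-0.01 -0.   -0.49] F along n 4.3 F [-0.7 -0.5  4.3] M [-0.17  0.97 -0.04] w 13.1
((540.7406005859375, 6.069850444793701), (41.05937194824219, 15.422593116760254), 11.01261043548584)
face rim sink -5.497517025244898 1248 slopes [ 1.77770909e-03 -1.22714512e-04 -5.37807949e+00] ((0.06182861328125, -0.0136871337890625), (83.93915557861328, 95.86800384521484), 89.97511291503906)
plate 566 0.47899309653872596 ((1.5447959899902344, 0.8714351654052734), (77.35628509521484, 52.400230407714844), 0.07611747086048126)
plate n 542 [-0.35582971 -0.02145512  0.9343045 ] tool -z [-0.35627641 -0.02262325  0.93410669] plane at tcp axis, tool z 6.030358875296839 angle in tool [ 6.0e-04 -1.1e-03 -1.0e+00]
plate rect in tool xy ((-3.2183609008789062, 4.21269416809082), (62.60376739501953, 86.6729736328125), 89.85742950439453)
```

View pics/s6c.png

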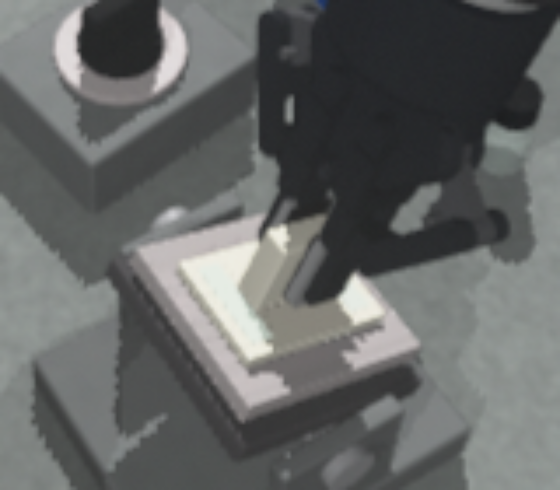

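The plate is flush and centred: its top is 5.9 mm above the face rim for a 6 mm plate, it is off-centre by 1.5 and 0.9 mm, and it presses with about 4.3 N. Handing in.

```bash
python3 -c "
from workcell import close_job; print(close_job())"
```

```text
the job is handed in; nothing more can be done
None
```

I turned the grey lamp box's dimmer to its off stop, then picked up the ribbed slide holder, tilted it to the face (about 21°) and pressed it flush. I handed the job in at about 13.7 s, still gripping and holding it there. No verdict was reported.

Last checks before handing in:
- **Dimmer:** I felt the stop as a torque rise to 1.7 N m. Two pictures later put the bar at 11.5° and then 11.0°, against 11.8° for the box edge.
- **Slide on the face:** the plate is within about 0.002 rad of parallel and 1.5 / 0.9 mm off centre. Its top stands 5.9 mm above the face rim, which matches its 6 mm thickness.
- **Press and grip:** the face has sunk about 5.4 mm, the push is about 4.3 N, and the fingers are on the rib at 13 mm opening.

One figure disagreed: in the last picture, the colour-mask outline of the plate in the tool frame was too large, 63 x 87 mm instead of 52 x 76. I put that down to the mask also catching the face, and used the outline measured on the face (77 x 52 mm).

I did not measure the bystanders again at the end. None of the moves was planned near them, and the force readings showed no unexpected contact.

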